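# Fold the inner flap down and shut the parts case

## Task

Close up the grey parts case on the table by pushing with the fingers only: first fold its upright inner flap all the way down over the gears, and only then swing the hinged lid fully shut over it. Do not lift, tip or shove the case, and leave the gears in it and the two pliers beside it where they lie.

Things in the scene. Friction and masses are not known exactly. Their poses are not given: they have to be found in the camera images.
- parts_case: Grey sheet-metal case, open at the top, loose on the table, 3.5 kg. 170 mm (its x) by 180 mm (its y), walls 5 mm, rim 75 mm high. Origin: centre of its underside. Its +x points from the front wall (carrying handle, latches) to the back wall, which carries the lid hinge; +z is up. A middle wall at x = +12 mm splits it into a front and a back compartment.
- case_flap (a joint): Angle of the inner flap, rad: 0 = folded flat over the front compartment, 1.57 = upright, 1.7 = stop. Its hinge line runs along the case's y, inside the front wall, at x = -75 mm, z = 58.5 mm in the case's frame; it folds down towards the case's +x. Stiff hinge (friction 0.1 N m, a push of 1 to 3 N); it stays where it is left.
- flap_edge (a point): Middle of the flap's free edge, 83 mm from its hinge line. The flap is a bare aluminium plate, 85 mm from hinge to free edge, 160 mm wide, 3 mm thick, its mid-plane passing through the hinge line.
- case_lid (a joint): Angle of the lid, rad: 0 = shut on the rim, 1.57 = upright, 1.85 = stop (leaning back). Its hinge line runs along the case's y at x = +85 mm, z = 76 mm in the case's frame; it closes towards the case's -x. Stiff hinge (friction 0.5 N m, a push of 3 to 8 N); it stays where it is left.
- lid_edge (a point): Middle of the lid's free edge on its outer face. The lid is a shallow grey metal tray, 170 mm from hinge line to free edge, 180 mm wide, 16 mm thick over all; its outer face lies 16 mm outward of the plane of its rim, which passes through the hinge line. Shut, its outer face is 92 mm above the table.
- gear_big: Black spur gear, 68 mm across, 12 mm thick, lying loose on the floor of the front compartment (5 mm above the table). Origin: centre of its underside.
- gear_small: Steel pinion, 28 mm across, 13 mm high, lying loose on the floor of the front compartment. Origin: centre of its underside.
- pliers_blue: Blue-handled pliers, 138 x 85 x 11 mm, lying loose beside the case on its -y side. Origin: centre of its underside.
- pliers_red: Red-handled cutters, 140 x 58 x 11 mm, lying loose beside the case on its +y side. Origin: centre of its underside.

How it is judged:
By the outcome, as a careful person would: the job done as asked, in the order asked, and still so for the second after the job is handed in, with the robot touching nothing.
It also fails if it takes over 58 s, if anything falls off the work surface, if the arm or the gripper's body presses on something with over 40 N, if the wrist force passes 120 N, or if a joint passes its speed limit or range.

## Robot

A 7-joint arm with a two-finger parallel gripper is mounted at the origin on a cart in front of the work surface, level with it; the furniture and walls round the work are solid. World frame = base frame: x ahead of the robot, y to its left, z up, the work surface at z = 0. Lengths are in m, angles in rad, forces in N, time in s.
With the tool pointing down it reaches from about 0.35 to 0.9 m from the base axis. Payload 19.9 kg.
Tool frame: the origin (TCP) lies on the centre line of the jaws, within the pads' length; the fingertips stand 22 mm ahead of it and the grasp point (between the pads) lies 3 mm ahead of it; z points along the fingers, y is the line along which they close (so a half turn about z gives the same grasp; the last joint's range is limited). The gripper opens to 94 mm and grips with 3 to 60 N. Pads are 16 mm wide; open, the fingers measure 119 mm over their backs; the gripper's body (75 mm by 177 mm) begins 78 mm behind the grasp point.
Start: joints at [-1.325, 0.417, -0.01, 1.614, 0.005, 1.111, -0.053], TCP at [0.177, 0.599, 0.227] pointing down, gripper open.
Joint ranges: [-2.81, 2.81], [-0.39, 2.02], [-1.27, 1.25], [0.06, 2.57], [-1.19, 4.33], [0.19, 2], [-2.82, 2.82]. Speed limits (rad/s): [1.89, 1.89, 2.39, 2.39, 3.01, 3.01, 3.01].

## Interface

Orientations are given as a unit quaternion [w, x, y, z].
In Python, from cell import bot gives the robot as it stands. Calls block until the motion is done:
- bot.movep(position, orientation): joint-space move of the TCP to a pose.
- bot.line_to(position, velocity=0.15, attitude=None, contact_N=None): straight line of the TCP; attitude=None keeps the orientation; velocity is the mean speed in m/s. With contact_N (N) it stops when the force on the tool has changed by that much, and returns True; else False.
- bot.move_j(angles): joint-space move.
- bot.gripper_to(opening, grasp_force=None): opening from 0.0 (shut) to 1.0 (fully open); grasp_force is the grip in N (None keeps the last); returns when the fingers have stopped.
- bot.wait(seconds).
- bot.solve_ik(position, orientation): joint angles nearest the present ones, or None.
- bot.get_state(): the state.
- bot.snapshot(name): name is "scene" or "top"; returns the picture (384x512x3 uint8, red, green, blue); there is no depth.
- bot.camera_info(name): a dict with "fx", "fy", "cx", "cy" (pixels), "R" (3x3) and "t" (3): a world point X has camera coordinates R X + t. Camera axes: x right, y down, z forward; pixel columns grow to the right and rows downward; lengths in m; the calibration is good to about 2 mm. A picture is of the moment at which its call begins. camera_info takes no time and is no camera call.
A pose or a line that the arm cannot do raises bot.MotionError and nothing moves.
- bot.hand_in(): hands the job in; it is judged then, once.
The state is a dict: "clock": time; "qpos": joint angles; "joint_vel": joint speeds; "joint_efforts": joint torques, N m; "tcp_pos": TCP position; "ee_rot": TCP orientation; "wrist_force": force on the tool from outside, world axes, zero at the start; "wrist_torque": the same for the moment, N m; "width": opening from 0.0 (shut) to 1.0 (fully open); "grip_force": force on a finger pad.
Only numpy, scipy, OpenCV 4.12 (cv2) and the standard library are available. Lean on these libraries where they do the work, as an engineer would, in place of code of your own. Each camera call takes 0.05 s, during which the arm holds its last target. There are 200 camera calls.

## Working session

There is one attempt and no reset: what is moved stays moved. The work goes in short steps, each a Python script; the robot and the scene stay as the last script left them, time stands still between calls to the robot, and variables do not carry over. Pictures are saved under pics/ and viewed, at most 10 in all, crops included, and the job is handed in when it is done.

```bash
mkdir -p pics
python3 - <<'E'
from cell import bot
import cv2,json
for n in("scene","top"):
    im=bot.snapshot(n);cv2.imwrite(f"pics/{n}0.png",im[:,:,::-1])
    c=bot.camera_info(n);print(n,c)
s=bot.get_state();print(s)
E
```

```text
scene {'fx': 348.16245313164467, 'fy': 348.16245313164467, 'cx': 255.03652219397026, 'cy': 193.6379015527713, 'R': array([[ 0.49634026, -0.86811916, -0.00393328],
       [-0.64967435, -0.36843333, -0.66496625],
       [ 0.57582079,  0.33260488, -0.74686305]]), 't': array([-0.21683175,  0.4823576 ,  0.55699446])}
top {'fx': 393.61362639759494, 'fy': 393.61362639759494, 'cx': 251.94007191485258, 'cy': 191.01664039699577, 'R': array([[-0.00803967, -0.99996487, -0.00236944],
       [-0.99646935,  0.00820955, -0.08355494],
       [ 0.08357146,  0.00168932, -0.99650035]]), 't': array([0.09216665, 0.60178585, 0.9979955 ])}
{'clock': 0.1, 'qpos': array([-1.32449818,  0.41788484, -0.01032713,  1.61411069,  0.00469702,
        1.1107107 , -0.05302731]), 'joint_vel': array([ 7.39750029e-05, -1.89197341e-03,  1.42678848e-03, -2.16768951e-03,
       -1.38309247e-03, -3.42800712e-04,  1.21736757e-04]), 'joint_efforts': array([ 2.95027030e-04, -8.52572179e+01,  6.40214179e-01, -4.26691854e+01,
       -4.87719197e-02,  1.64324068e-02,  5.56037912e-05]), 'tcp_pos': array([0.1773051 , 0.59899065, 0.22690748]), 'ee_rot': array([-4.17926126e-05,  1.43402249e-01,  9.89664336e-01, -5.43162447e-04]), 'wrist_force': array([-0.55403315, -0.69641399, -0.55694795]), 'wrist_torque': array([-0.01552877, -0.06735119, -0.0135328 ]), 'grip_force': 0.0, 'width': 0.999148960000215}
```

View pics/scene0.png

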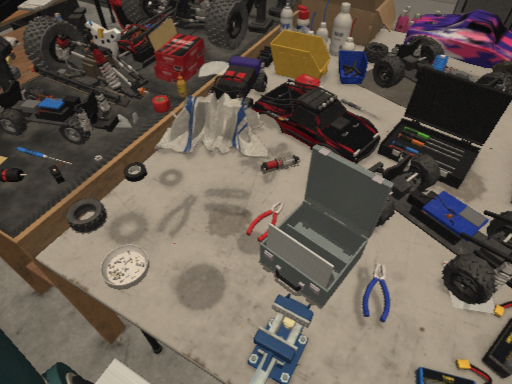

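View pics/top0.png

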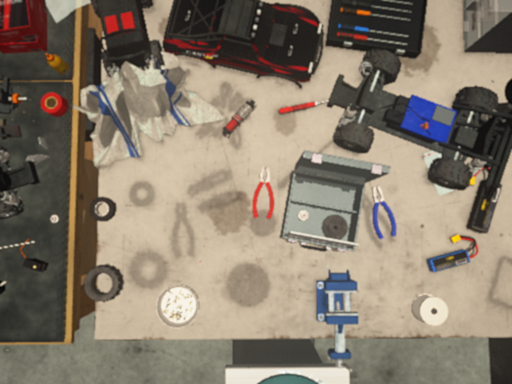

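The case sits at about (325,205) in top and (325,225) in scene. Its front with the handle faces the robot, the vise stands in front of it and the pliers lie on either side. I'll zoom in.

Run:
```python
import cv2
a=cv2.imread("pics/scene0.png")[140:310,235:400];b=cv2.imread("pics/top0.png")[140:260,270:405]
cv2.imwrite("pics/sc1.png",cv2.resize(a,None,fx=3.5,fy=3.5,interpolation=cv2.INTER_CUBIC))
cv2.imwrite("pics/tc1.png",cv2.resize(b,None,fx=5,fy=5,interpolation=cv2.INTER_CUBIC)[:600])
```

```text
(no output)
```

View pics/sc1.png

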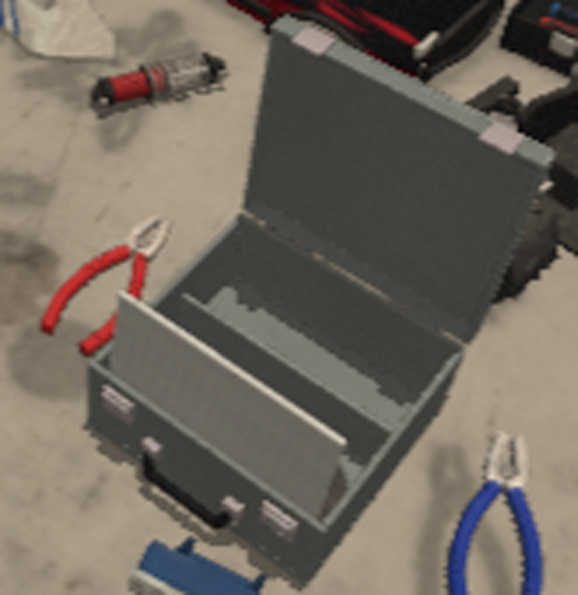

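View pics/tc1.png

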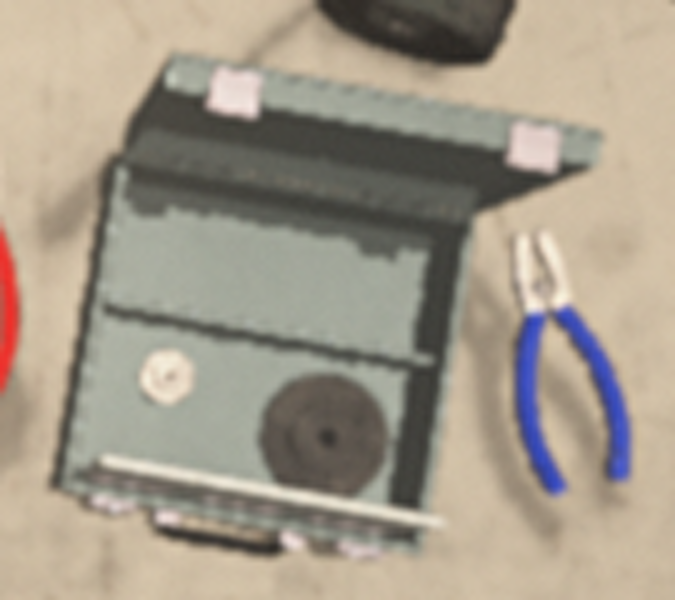

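The views show the rim corners, the flap edge as a bright line (top crop (102,460) to (442,522)), and the lid leaning back. I'll cast rays through these points.

```bash
cat > h.py <<'E'
import numpy as np
from cell import bot
def ray(n,p):
    c=bot.camera_info(n);R=np.array(c["R"]);t=np.array(c["t"])
    s=(3.5,235,140) if n=="scene" else (5,270,140)
    u=p[0]/s[0]+s[1];v=p[1]/s[0]+s[2]
    d=R.T@[(u-c["cx"])/c["fx"],(v-c["cy"])/c["fy"],1];return -R.T@t,d/np.linalg.norm(d)
def plane(n,p,z):
    o,d=ray(n,p);return o+d*(z-o[2])/d[2]
def tri(p,q):
    a,d=ray("scene",p);b,e=ray("top",q)
    s,_,_,_=np.linalg.lstsq(np.c_[d,-e],b-a,rcond=None)
    P,Q=a+s[0]*d,b+s[1]*e;return (P+Q)/2,np.linalg.norm(P-Q)
E
python3 - <<'E'
from h import *
np.set_printoptions(precision=4,suppress=True)
S=dict(fl=(90,362),fr=(325,528),br=(465,347),bl=(242,213))
T=dict(fl=(57,487),fr=(418,545),br=(470,215),bl=(118,165))
for k in S: print(k,plane("scene",S[k],.075),plane("top",T[k],.075))
print("flap",tri((122,293),(102,460)),tri((343,443),(442,522)))
print("lid outer edge corners",tri((287,15),(175,55)),tri((553,155),(603,132)))
print("lid inner", tri((272,30),(165,88)),tri((543,172),(597,165)))
print("gear",plane("top",(325,437),.017),plane("top",(165,376),.018))
print("vise",plane("top",((322-270)*5,(272-140)*5),.05),plane("top",((357-270)*5,(272-140)*5),.05))
E
```

```text
fl [0.4857 0.0128 0.075 ] [0.4838 0.016  0.075 ]
fr [ 0.453  -0.1617  0.075 ] [ 0.4543 -0.1599  0.075 ]
br [ 0.6161 -0.1933  0.075 ] [ 0.616  -0.1904  0.075 ]
bl [ 0.6493 -0.0199  0.075 ] [ 0.6424 -0.0166  0.075 ]
flap (array([ 0.4986, -0.0006,  0.1427]), np.float64(0.001629381874896987)) (array([ 0.469 , -0.1546,  0.1417]), np.float64(0.0007890251178281938))
lid outer edge corners (array([ 0.6656, -0.0231,  0.2472]), np.float64(0.0010546907810383577)) (array([ 0.6323, -0.1973,  0.2443]), np.float64(0.0011026536763472591))
lid inner (array([ 0.6526, -0.0192,  0.2433]), np.float64(0.0010766920130267327)) (array([ 0.6191, -0.1956,  0.2419]), np.float64(0.0002625856999867558))
gear [ 0.5065 -0.1279  0.017 ] [ 0.5388 -0.0452  0.018 ]
vise [ 0.3964 -0.0858  0.05  ] [ 0.3958 -0.173   0.05  ]
```

The rim measures about 178 × 165 mm, which agrees with the given sizes. The flap edge is at z≈0.142 (about 1.47 rad) and the lid is near upright (about 1.55 rad). I'll put the case centre at (0.550,-0.089) with yaw -10.6°, then fold the flap.

```bash
cat >> h.py <<'E'
C=np.array([.550,-.0891]);yaw=np.radians(-10.6)
ph=np.pi/2+yaw/2
Q=np.array([0,np.cos(ph),np.sin(ph),0])
def W(x,z,y=0):  # fingertip centre in case frame -> TCP world
    c,s=np.cos(yaw),np.sin(yaw)
    return [C[0]+c*x-s*y,C[1]+s*x+c*y,z+.022]
def st(m):
    s=bot.get_state();print(m,round(s["clock"],2),s["tcp_pos"].round(4),s["wrist_force"].round(1))
E
python3 - <<'E'
from h import *
import cv2
bot.gripper_to(0.0)
print(bot.solve_ik(W(-.11,.25),Q))
bot.movep(W(-.11,.25),Q);st("above")
bot.line_to(W(-.11,.118),.15);st("down")
h=np.array([-.075,.0585])
for th in np.linspace(1.45,.06,9):
    p=h+.063*np.array([np.cos(th),np.sin(th)])+.0015*np.array([-np.sin(th),np.cos(th)])
    if bot.line_to(W(p[0]-.008,p[1]),.08,contact_N=15): print("contact",th);break
    st(round(th,2))
print(bot.line_to(W(-.02,.054),.03,contact_N=8));st("press")
bot.line_to(W(-.02,.30),.2);st("up")
bot.line_to(W(-.10,.33),.2)
for n in("scene","top"):
    cv2.imwrite(f"pics/{n}2.png",bot.snapshot(n)[:,:,::-1])
a=cv2.imread("pics/scene2.png")[120:310,225:400];b=cv2.imread("pics/top2.png")[120:310,225:400]
cv2.imwrite("pics/c2.png",cv2.resize(np.hstack([a,b]),None,fx=2.28,fy=2.28))
E
```

```text
[-0.72839228  0.04370978  0.84721433  1.99900782 -0.03649846  1.11389921
  1.52024693]
above 4.07 [ 0.4421 -0.0683  0.272 ] [-0.1 -0.2  0.3]
down 5.1 [ 0.4423 -0.0689  0.1406] [-0.8  0.1 -0.8]
1.45 5.67 [ 0.4742 -0.0751  0.1432] [ 0.2 -0.3  0.6]
1.28 5.95 [ 0.4849 -0.0771  0.1411] [-0.4 -0.4  0.7]
1.1 6.23 [ 0.495  -0.0789  0.1372] [ 1.3 -0.1 -0.6]
0.93 6.52 [ 0.5042 -0.0807  0.1317] [-0.2  0.1  0.4]
0.76 6.8 [ 0.5124 -0.0822  0.1246] [-0.6 -0.1  0.2]
0.58 7.08 [ 0.5192 -0.0835  0.1161] [-0.5 -0.5  0.7]
0.41 7.37 [ 0.5245 -0.0844  0.1067] [ 0.1 -0.5 -0.2]
0.23 7.65 [ 0.5281 -0.0851  0.0962] [-0.6  0.1 -0.3]
0.06 7.93 [ 0.5299 -0.0854  0.0853] [-0.1 -0.2  0.2]
True
press 8.19 [ 0.5306 -0.0855  0.082 ] [-4.   2.  17.6]
up 9.54 [ 0.53   -0.0853  0.3211] [ 0.4 -0.2  0.1]
```

View pics/c2.png

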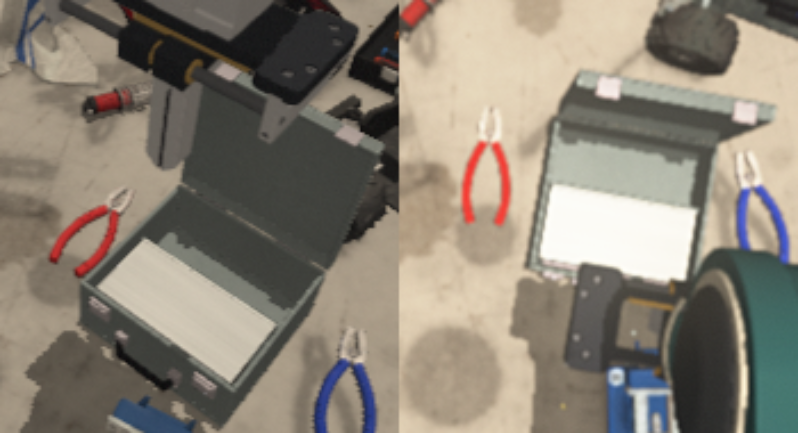

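The flap lies flat (fingertip stopped at z=0.060) and the case hasn't moved. Next I'll swing the lid from behind.

Run:
```python
from h import *
import cv2
bot.line_to(W(.14,.33),.2);st("over")
print(bot.line_to(W(.14,.22),.12,contact_N=10));st("behind")
h=np.array([.085,.076]);r=.148
bad=False
for th in np.linspace(1.53,.08,11):
    p=h+r*np.array([-np.cos(th),np.sin(th)])+.016*np.array([np.sin(th),np.cos(th)])
    if bot.line_to(W(p[0]+.008,p[1]),.09,contact_N=25): print("contact",th);bad=True;break
    st(round(th,2))
if not bad:
    print(bot.line_to(W(-.055,.086),.03,contact_N=12));st("press")
    bot.line_to(W(-.055,.30),.2)
    bot.line_to(W(-.12,.36),.2);st("up")
for n in("scene","top"):
    cv2.imwrite(f"pics/{n}3.png",bot.snapshot(n)[:,:,::-1])
a=cv2.imread("pics/scene3.png")[120:310,225:400];b=cv2.imread("pics/top3.png")[120:310,225:400]
cv2.imwrite("pics/c3.png",cv2.resize(np.hstack([a,b]),None,fx=2.28,fy=2.28))
```

```text
over 11.57 [ 0.6872 -0.1148  0.352 ] [-0.4  0.6 -0.3]
False
behind 12.63 [ 0.6879 -0.115   0.2428] [ 0.   0.3 -0.8]
1.53 13.2 [ 0.6515 -0.1078  0.2469] [0.9 0.6 0.1]
1.38 13.59 [ 0.6302 -0.104   0.2465] [-0.   0.   0.2]
1.24 13.98 [ 0.6092 -0.1001  0.2433] [-0.   1.1 -0.4]
1.1 14.38 [ 0.589  -0.0963  0.237 ] [-0.2 -0.6  0.5]
0.95 14.77 [ 0.5698 -0.0927  0.2279] [ 0.6 -0.6  0.2]
0.8 15.16 [ 0.5522 -0.0895  0.216 ] [ 0.4 -0.2  0.1]
0.66 15.55 [ 0.5363 -0.0865  0.2016] [-0.2  0.5  0.9]
0.52 15.94 [ 0.5226 -0.0839  0.1849] [-0.6  1.1  1.3]
0.37 16.33 [ 0.5115 -0.0819  0.1665] [-0.1 -0.4  1. ]
0.23 16.73 [ 0.5031 -0.0804  0.1467] [-0.1 -0.3  0.4]
0.08 17.12 [ 0.4976 -0.0794  0.1258] [-0.   1.3  0.8]
True
press 17.57 [ 0.4967 -0.0791  0.1141] [-4.5  1.8 15.9]
up 19.35 [ 0.4322 -0.0668  0.3813] [-0.5 -1.  -0.4]
```

View pics/c3.png

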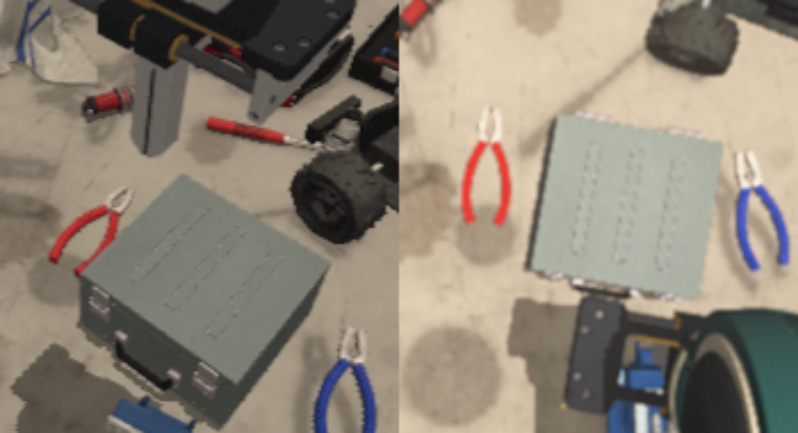

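The lid is shut: the press stopped with the fingertip at z=0.092. The case and both pliers are where they were, and the arm is clear.

```bash
python3 -c "
from cell import bot
print(bot.hand_in())"
```

```text
the job is handed in; nothing more can be done
None
```

The job is handed in: I folded the flap flat over the gears first, then shut the lid fully; the case and both pliers look unmoved in the last pictures, and the arm is clear after about 19 s.

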